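# Fit a filter and hold its bayonet cap locked

## Task

Fit the white filter into the round port of the analyser, disc down and stem up, and let it stand there on the spring seat. Then put the grey bayonet cap on: push it in through the notches against the spring, turn it a quarter turn clockwise to its stop, and finish while still gripping the cap and pressing it fully home, flange flat on the port's rim; do not let go. Leave the bottle, the tip box and the beaker where they are.

Things in the scene. Friction and masses are not known exactly. Their poses are not given: they have to be found in the camera images.
- analyser: White bench analyser, fixed, 270 mm along its x, housing top 72 mm over the counter. Origin on the counter under the port's axis; housing runs from 70 mm (-y) to 293 mm (+y) of it. A console with a tilted screen, up to 200 mm high, stands over 150 mm from the port's axis on the +y side.
- port: Round grey bayonet port on the analyser. Origin: centre of its rim's top face, 90 mm over the counter; z up along the bore. Collar 78 mm outside, bore 48 mm. Two like notches, 18 mm wide, 65 mm across, face each other along the port's x axis. From them channels run under 5 mm ledges (channel floor 17 mm under the rim), clockwise seen from above, to stops at 90 degrees; the other way is blocked.
- plunger (a joint): Spring seat in the port's bore: a flat steel disc, 25 mm below the rim when free (value 0); value grows as it is pushed down, m. It pushes up with 3 N at first and 0.9 N more per mm. A filter standing on it has its underside 25 mm, and its disc's top 11 mm, below the rim, and its stem stands 17 mm out above the rim.
- insert: The filter: white plastic disc, 42 mm diameter (36 mm at its bevelled underside), 14 mm thick, with a round stem (14 mm diameter, 28 mm long) in the middle of one face; 42 mm tall in all, about 50 g. It starts on the counter, disc down, stem up. Origin: centre of the disc's flat underside; z points along the stem.
- cap: Grey bayonet cap, 63 mm tall, 120 g, upright on the counter. Origin: centre of the plug's underside; z up. Hollow plug 42 mm diameter, 19 mm long, lower edge rounded; its cavity (28 mm wide, 34 deep) takes the stem. Two like lugs 8 mm wide, 4 to 10 mm above the underside, 56 mm across along the cap's x. Flange 66 mm diameter, 19 to 24 mm up; dome 55 mm diameter, up to 39 mm.
- cap_grip (a point): Middle of the cap's grip bar, 51 mm above the cap's underside: bar 46 mm long along the cap's x (in line with the lugs), 12 mm thick, 39 to 63 mm above the underside. Cap's underside below the rim: 11 mm as the plug meets a filter, 15 mm lugs clear the ledges, 19 mm fully home, flange on rim (about 10 N of spring). Unheld, a turned cap is lifted back 4 mm by the spring.
- bottle: Bystander: small blue bottle, 52 mm diameter, 110 mm tall. Origin: centre of its underside.
- tipbox: Bystander: pipette tip box, 85 x 120 x 65 mm, clear with yellow lid. Origin: centre of its underside.
- beaker: Bystander: open white beaker, 68 mm across, 75 mm tall. Origin: centre of its underside.
Not all that is in view belongs to the job. Leave any black or brown look-alike of the insert alone.

How it is judged:
By the outcome, as a careful person would: the job done as asked, in the order asked, and still so for the second after the job is handed in, while the arm keeps its last pose, push and grip.
It also fails if it takes over 58 s, if anything falls off the work surface, if the arm or the gripper's body presses on something with over 40 N, if the wrist force passes 120 N, or if a joint passes its speed limit or range.

## Robot

A 6-joint arm with a two-finger parallel gripper is mounted at the origin on the work surface. World frame = base frame: x ahead of the robot, y to its left, z up, the work surface at z = 0. Lengths are in m, angles in rad, forces in N, time in s.
With the tool pointing down it reaches from about 0.3 to 0.775 m from the base axis. Payload 14.6 kg.
Tool frame: the origin (TCP) lies on the mounting face of the last link; the fingertips stand 199 mm ahead of it and the grasp point (between the pads) lies 180 mm ahead of it; z points along the fingers, y is the line along which they close (so a half turn about z gives the same grasp; the last joint's range is limited). The gripper opens to 94 mm and grips with 3 to 60 N. Pads are 16 mm wide; open, the fingers measure 119 mm over their backs; the gripper's body (75 mm by 177 mm) begins 78 mm behind the grasp point.
Start: joints at [1.202, 0.3, 1.521, -0, 1.321, -0.067], TCP at [0.163, 0.525, 0.405] pointing down, gripper open.
Joint ranges: [-3.03, 3.03], [-0.79, 2.21], [0.23, 2.52], [-1.04, 4.18], [0, 3.07], [-2.55, 2.55]. Speed limits (rad/s): [2.22, 2.22, 2.57, 3.14, 3.14, 3.14].

## Interface

Orientations are given as [roll, pitch, yaw] about the fixed x, y, z axes, in that order (R = Rz(yaw) Ry(pitch) Rx(roll)).
In Python, from station import telemetry, cams, workorder, finder gives the robot as it stands.
- The arm moves only by the tool jog_arm, never from a script. Its argument "rows" is a list of rows, each an object with "gripper": the finger opening in m, from 0 to 0.094; "slide": the shift along the tool's x, y, z in m, a list of three; "spin": the turn about the tool's z in rad. In form: [{"gripper": gripper, "slide": [tx, ty, tz], "spin": spin}, ...]. A call has 1 to 8 rows; each row is the pose to reach, as a shift and turn from the pose commanded when the call began, along the tool's axes at that moment; what a row does not reach only later rows make up. A row lasts 1/10 s, in which the tool goes at most 50 mm and 8.59 degrees, less where a joint would pass 70% of its speed; a pose out of reach is approached as far as the arm can. A call with a gripper value outside its range is refused whole. The fingers move at their own pace and stop on an object; "squeeze" is the grip in N (left out, the last holds). Time passes only in rows, so rows that repeat a pose let the fingers close. It gives the time, the measured TCP pose, the force, the opening and the grip force at its end, in the units of the state.
- telemetry.get_obs(): the state, without advancing time (a new reading comes with each control period).
- cams.camera(name): name is "side" or "top" or "wrist"; returns (picture, depth): 400x640x3 uint8, red, green, blue; 400x640 float32, m along the optical axis (not along the pixel's ray), 0 where there is no reading.
- cams.camera_info(name): a dict with "camera_matrix" (3x3 intrinsics, pixels), "R" (3x3) and "t" (3): a world point X has camera coordinates R X + t; the wrist camera has in their place "tool_from_camera" (4x4, takes a point from camera to tool coordinates, whose origin is the TCP and whose axes are the flange's). Camera axes: x right, y down, z forward; pixel columns grow to the right and rows downward; lengths in m; the calibration is good to about 2 mm. A picture is of the moment at which its call begins: read the wrist's pose just before it. camera_info takes no time and is no camera call.
- workorder.hand_in(): hands the job in; it is judged then, once.
Trained networks look in the newest picture that a camera, given by its name, has taken for a name from the list of things; names that differ only in an ending like _2 or _b are one class to them, and where a whole thing is asked for, a point or a joint stands for the part that bears it (a point fixed in the world has none). Each returns a list of dicts, best first, with "confidence" (0 to 1); they miss things now and then, are a little off and sometimes report something else, mostly with a low value. They report only what shows in the picture. A call takes as long as a camera call. They do not tell look-alikes from the thing itself.
- finder.find_in(target, camera): "point" ([x, y, z] in m, in world coordinates, good to about 4 mm: the middle of the surface that is visible of it).
- finder.masks_of(target, camera): "region" (400x640 bool, what is visible of it).
The state is a dict: "time_s": time; "qpos": joint angles; "joint_vel": joint speeds; "tau": joint torques, N m; "ee_pos": TCP position; "eef_rot": TCP orientation; "force": force on the tool from outside, world axes, zero at the start; "moment": the same for the moment, N m; "grip_width": finger opening in m; "grip_force": force on a finger pad.
Only numpy, scipy, OpenCV 4.12 (cv2) and the standard library are available. Lean on these libraries where they do the work, as an engineer would, in place of code of your own. Each camera call takes 0.05 s, during which the arm holds its last target. There are 200 camera calls.

## Working session

There is one attempt and no reset: what is moved stays moved. The work goes in short steps, Python scripts to look and compute and a tool call to move; the robot and the scene stay as the last step left them, time stands still between calls to the robot, and variables do not carry over. Pictures are saved under pics/ and viewed, at most 10 in all, crops included, and the job is handed in when it is done.

Besides the shell and the picture viewer there is one more tool, called as name([rows], argument=value, ...), one row to a line, values as JSON. jog_arm: Moves the arm, as the interface text tells. Its arguments: {"type":"object","properties":{"rows":{"type":"array","items":{"type":"object","properties":{"gripper":{"type":"number"},"slide":{"type":"array","items":{"type":"number"}},"spin":{"type":"number"}}}},"squeeze":{"type":"number"}},"required":["rows"]}

```bash
ls; mkdir -p pics; cat > h.py <<'E'
import numpy as np, cv2
from station import telemetry, cams, workorder, finder
def save(n,im): cv2.imwrite('pics/'+n,im[:,:,::-1])
def world(cam,depth,info,obs=None):
    K=info['camera_matrix'];v,u=np.mgrid[:400,:640]
    P=np.stack([(u-K[0][2])/K[0][0]*depth,(v-K[1][2])/K[1][1]*depth,depth],-1)
    if 'R' in info: return (P-np.array(info['t']))@np.array(info['R'])
    T=np.array(info['tool_from_camera']);P=P@T[:3,:3].T+T[:3,3]
    from scipy.spatial.transform import Rotation as R
    return P@R.from_euler('xyz',obs['eef_rot']).as_matrix().T+obs['ee_pos']
E
python3 - <<'E'
from h import *
o=telemetry.get_obs();print(o)
for c in ['side','top']:
    im,d=cams.camera(c);save(c+'0.png',im);np.savez(c+'0',im=im,d=d)
    i=cams.camera_info(c);print(c,-np.array(i['R']).T@i['t'],i['camera_matrix'][0])
    for t in ['insert','cap','port','bottle','tipbox','beaker','analyser','cap_grip']:
        for r in finder.find_in(t,c): print(t,np.round(r['point'],3),round(r['confidence'],2))
print(cams.camera_info('wrist'))
E
```

```text
pics
{'time_s': 0.0, 'qpos': array([ 1.20238912e+00,  3.00463365e-01,  1.52158106e+00,  5.13739563e-06,
        1.32071389e+00, -6.65911618e-02]), 'joint_vel': array([-0.00053619, -0.00319536, -0.00076937,  0.00140651,  0.00050059,
        0.00010053]), 'tau': array([-3.32076461e-04, -5.31809556e+01, -3.52738738e+01,  7.07636238e-02,
        2.44671892e-02, -7.56633949e-05]), 'ee_pos': array([0.16347522, 0.52510691, 0.40409045]), 'eef_rot': array([-3.14042991e+00, -8.25302980e-05,  2.83977529e+00]), 'force': array([ 0.06273719, -0.33580833, -0.17361484]), 'moment': array([ 0.02248845,  0.02876582, -0.01227885]), 'grip_force': 0.0, 'grip_width': 0.09397933094916827}
side [0.35051375 0.65788055 0.84814766] [508.65690246   0.         316.1119002 ]
insert [ 0.478 -0.122  0.014] 0.78
insert [ 0.558 -0.086  0.018] 0.75
insert [ 0.611 -0.022  0.016] 0.65
cap [ 0.455 -0.208  0.039] 0.93
port [0.516 0.16  0.086] 0.74
bottle [ 0.769 -0.072  0.065] 0.63
tipbox [ 0.723 -0.218  0.063] 0.86
tipbox [ 0.456 -0.207  0.04 ] 0.7
beaker [ 0.417 -0.428  0.051] 0.72
beaker [ 0.768 -0.074  0.066] 0.65
anal
[... 324 characters left out ...]
0.516 0.172 0.09 ] 0.58
bottle [ 0.768 -0.087  0.071] 0.85
tipbox [ 0.723 -0.244  0.067] 0.78
beaker [ 0.414 -0.452  0.039] 0.94
cap_grip [ 0.464 -0.217  0.037] 0.75
{'camera_matrix': array([[323.92374609,   0.        , 325.58966411],
       [  0.        , 323.92374609, 199.82382199],
       [  0.        ,   0.        ,   1.        ]]), 'tool_from_camera': array([[-3.02895382e-05, -9.68038282e-01, -2.50802478e-01,
         7.25204717e-02],
       [ 9.99999175e-01,  2.92761261e-04, -1.25075965e-03,
         1.30363114e-03],
       [ 1.28420848e-03, -2.50802309e-01,  9.68037475e-01,
         1.98787034e-02],
       [ 0.00000000e+00,  0.00000000e+00,  0.00000000e+00,
         1.00000000e+00]])}
```

View pics/side0.png

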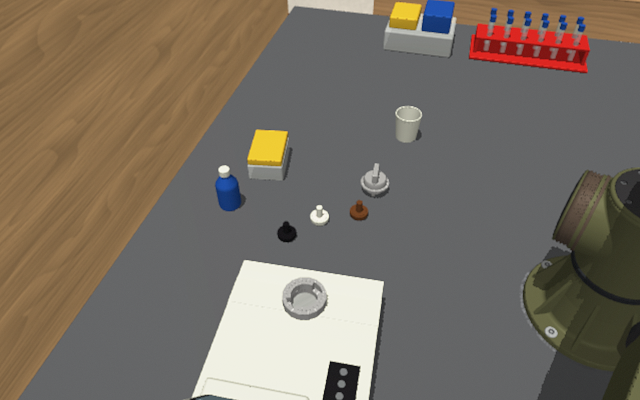

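View pics/top0.png

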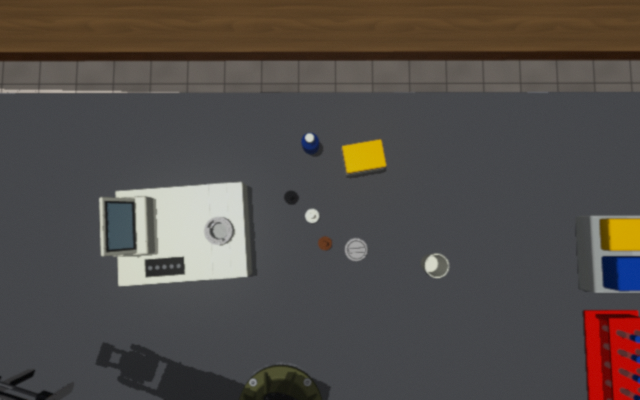

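The side view shows black at (286,231), white at (319,215) and brown at (359,209). In the top view they are at (291,197), (312,215) and (325,243). The white one at about (0.56, -0.09) is the filter. I'll confirm it in a crop and measure.

```bash
python3 - <<'E'
from h import *
a=np.load('side0.npz');b=np.load('top0.npz')
S=a['im'][150:330,220:420];T=b['im'][130:290,170:390]
c=np.vstack([cv2.resize(S,(600,0) if 0 else (444,400),interpolation=3)]);t=cv2.resize(T,(330,240),interpolation=3)
out=np.zeros((400,790,3),np.uint8);out[:,:444]=c;out[:240,450:780]=t;save('crop0.png',out)
for n,z in(('side',a),('top',b)):
    P=world(n,z['d'],cams.camera_info(n));im=z['im'].astype(int)
    def box(name,c,r,zr):
        m=(z['d']>0)&(np.hypot(P[...,0]-c[0],P[...,1]-c[1])<r)&(P[...,2]>zr[0])&(P[...,2]<zr[1])
        q=P[m];mm=(q[:,:2].min(0)+q[:,:2].max(0))/2
        w,v=np.linalg.eigh(np.cov(q[:,:2].T))
        print(n,name,m.sum(),np.round(q.mean(0),4),np.round(mm,4),np.round(np.degrees(np.arctan2(v[1,1],v[0,1])),1),np.round(np.sqrt(w),4),np.round(q[:,2].max(),3))
    box('filter stem',(.562,-.09),.035,(.03,.06))
    box('filter disc',(.562,-.09),.035,(.008,.03))
    box('cap bar',(.462,-.218),.045,(.048,.08))
    box('cap flange',(.462,-.218),.045,(.012,.035))
    box('collar',(.516,.168),.05,(.084,.1))
    # analyser top edges
    m=(P[...,2]>.06)&(P[...,2]<.08)&(abs(P[...,0]-.5)<.25)&(P[...,1]>.05)&(P[...,1]<.5)&(im.min(-1)>150)
    print(cv2.minAreaRect((P[m][:,:2]*1000).astype(np.float32)),np.median(P[m][:,2]))
    g=(abs(P[...,0]-.6)<.05)&(abs(P[...,1]+.02)<.04);print('ground',np.median(P[g][:,2]))
E
```

```text
side filter stem 43 [ 0.5606 -0.0909  0.0392] [ 0.5614 -0.0914] 101.2 [0.0036 0.0041] 0.048
side filter disc 207 [ 0.5598 -0.088   0.0156] [ 0.561  -0.0924] -159.2 [0.0099 0.0109] 0.03
side cap bar 98 [ 0.4601 -0.2174  0.0608] [ 0.4606 -0.222 ] 94.7 [0.0035 0.015 ] 0.067
side cap flange 219 [ 0.4585 -0.2048  0.0264] [ 0.461  -0.2155] -173.0 [0.0113 0.0195] 0.035
side collar 863 [0.5163 0.1697 0.09  ] [0.5175 0.1676] 124.3 [0.0222 0.0247] 0.095
((513.5576782226562, 233.6739501953125), (270.39385986328125, 274.4944152832031), 3.995312213897705) 0.07260189452682365
ground 0.0012384321481630847
top filter stem 18 [ 0.5612 -0.093   0.0409] [ 0.562  -0.0927] 115.3 [0.0034 0.0038] 0.044
top filter disc 131 [ 0.5614 -0.0931  0.0144] [ 0.5616 -0.0932] 130.7 [0.0109 0.0111] 0.022
top cap bar 69 [ 0.4613 -0.2229  0.063 ] [ 0.461  -0.2232] 94.8 [0.0035 0.0129] 0.068
top cap flange 140 [ 0.4616 -0.2211  0.0248] [ 0.4617 -0.224 ] -139.3 [0.0208 0.0215] 0.035
top collar 355 [0.5179 0.1667 0.0897] [0.5176 0.1664] 130.7 [0.0224 0.0246] 0.095
((510.0021057128906, 277.7618103027344), (269.9073181152344, 362.75006103515625), 3.968600273132324) 0.07134987477604497
ground 0.00015532286123757415
```

View pics/crop0.png

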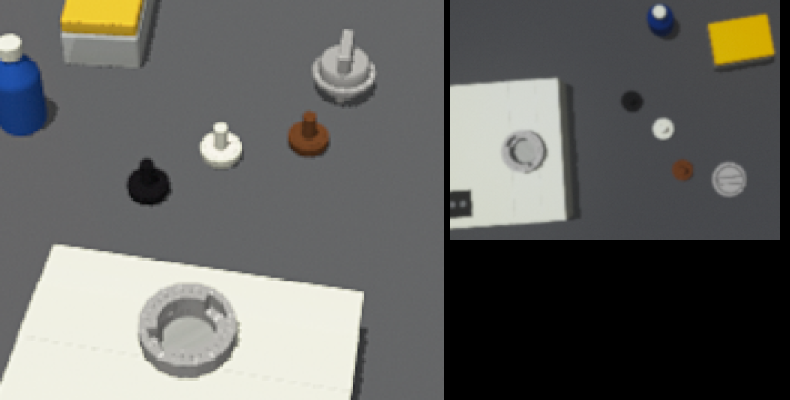

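The crop confirms it: the white filter stands disc down at side-view (319,215), and the black and brown ones are the look-alikes. The cap is at (0.461, -0.223) with its bar at about 95°. Next I'll move over the port for a close look at the notches.

```bash
cat >> h.py <<'E'
from scipy.spatial.transform import Rotation as Rot
def go(x,y,z,yaw=None,o=None):
    "slide/spin to bring grasp point to x,y,z (world), yaw deg"
    o=o or telemetry.get_obs();R=Rot.from_euler('xyz',o['eef_rot']).as_matrix()
    gp=o['ee_pos']+R@[0,0,.18]
    s=R.T@(np.array([x,y,z])-gp)
    y0=np.degrees(o['eef_rot'][2]);sp=0 if yaw is None else -np.radians((yaw-y0+180)%360-180)
    print('slide',np.round(s,4),'spin',round(float(sp),3),'gp',np.round(gp,4),'yaw',round(float(y0),2),'tilt',np.round(R[:2,2],4),'q6',round(float(o['qpos'][5]),2))
E
python3 -c "
from h import *
go(.5176,.167,.24)"
```

```text
slide [-0.4446 -0.2367 -0.0153] spin 0.0 gp [0.1635 0.5251 0.2246] yaw 162.71 tilt [-0.     -0.0001] q6 -0.07
```

jog_arm([
  {"gripper": 0.04,"slide": [-0.04,-0.021,-0.01],"spin": 0},
  {"gripper": 0.04,"slide": [-0.08,-0.042,-0.015],"spin": 0},
  {"gripper": 0.04,"slide": [-0.12,-0.063,-0.015],"spin": 0},
  {"gripper": 0.04,"slide": [-0.16,-0.085,-0.015],"spin": 0},
  {"gripper": 0.04,"slide": [-0.2,-0.106,-0.015],"spin": 0},
  {"gripper": 0.04,"slide": [-0.24,-0.128,-0.015],"spin": 0},
  {"gripper": 0.04,"slide": [-0.28,-0.149,-0.015],"spin": 0},
  {"gripper": 0.04,"slide": [-0.32,-0.17,-0.015],"spin": 0},
])

```text
time_s: 1.7
ee_pos: [0.4195, 0.2661, 0.4199]
eef_rot: [3.141, 0.0, 2.84]
force: [0.4, 1.1, 0.8]
grip_width: 0.0397
grip_force: 0.0
```

jog_arm([
  {"gripper": 0.04,"slide": [-0.04,-0.022,0],"spin": 0},
  {"gripper": 0.04,"slide": [-0.08,-0.044,0],"spin": 0},
  {"gripper": 0.04,"slide": [-0.11,-0.06,0],"spin": 0},
  {"gripper": 0.04,"slide": [-0.125,-0.067,0],"spin": 0},
  {"gripper": 0.04,"slide": [-0.125,-0.067,0],"spin": 0},
  {"gripper": 0.04,"slide": [-0.125,-0.067,0],"spin": 0},
])

```text
time_s: 2.3
ee_pos: [0.5175, 0.1672, 0.4195]
eef_rot: [3.142, -0.0, 2.84]
force: [0.0, 0.1, 0.4]
grip_width: 0.0402
grip_force: 0.0
```

```bash
python3 - <<'E'
from h import *
o=telemetry.get_obs();go(.5176,.167,.24)
im,d=cams.camera('wrist');save('w1.png',im);np.savez('w1',im=im,d=d,p=o['ee_pos'],r=o['eef_rot'])
P=world('wrist',d,cams.camera_info('wrist'),o)
m=(np.hypot(P[...,0]-.5176,P[...,1]-.167)<.05)&(P[...,2]>.084)&(P[...,2]<.096)
q=P[m];print(m.sum(),q.mean(0),q[:,:2].min(0),q[:,:2].max(0))
c,r=cv2.minEnclosingCircle((q[:,:2]*1000).astype(np.float32));print(c,r)
c=np.array(c)/1000
A=np.degrees(np.arctan2(P[...,1]-c[1],P[...,0]-c[0]));rr=np.hypot(P[...,1]-c[1],P[...,0]-c[0])
k=(rr>.027)&(rr<.0305)
for a in range(-180,180,6):
    s=k&(A>=a)&(A<a+6)&(d>0)
    if s.sum(): print(a+3,round(float(np.median(P[s][:,2])),3),s.sum(),end=' | ')
E
```

```text
slide [-0.0003 -0.0002 -0.0005] spin 0.0 gp [0.5174 0.1673 0.2395] yaw 162.72 tilt [-0.0004  0.0001] q6 -1.02
2772 [0.51727855 0.16871797 0.08986457] [0.47863751 0.12886356] [0.55761487 0.20768416]
(518.1754150390625, 168.24449157714844) 39.64796447753906
-177 0.335 304 | -171 0.335 243 | -165 0.336 282 | -159 0.35 172 | -153 0.341 281 | -147 0.342 427 | -141 0.341 33 | -135 0.073 10 | -129 0.275 641 | -123 0.265 20 | -117 0.073 10 | -111 0.073 8 | -105 0.085 23 | -99 0.091 8 | -93 0.09 12 | -87 0.09 10 | -81 0.09 11 | -75 0.09 10 | -69 0.09 10 | -63 0.09 8 | -57 0.09 10 | -51 0.09 11 | -45 0.09 11 | -39 0.09 11 | -33 0.089 12 | -27 0.09 11 | -21 0.09 14 | -15 0.09 11 | -9 0.09 11 | -3 0.09 11 | 3 0.09 15 | 9 0.09 11 | 15 0.09 12 | 21 0.09 13 | 27 0.074 12 | 33 0.073 10 | 39 0.073 8 | 45 0.073 11 | 51 0.072 8 | 57 0.073 10 | 63 0.073 7 | 75 0.091 7 | 81 0.09 10 | 87 0.09 12 | 93 0.275 644 | 99 0.09 11 | 105 0.09 13 | 111 0.342 250 | 117 0.342 495 | 123 0.35 131 | 129 0.336 281 | 135 0.336 255 | 141 0.335 288 | 147 0.334 314 | 153 0.334 267 | 159 0.333 245 | 165 0.333 233 | 171 0.334 261 | 177 0.334 305 |
```

View pics/w1.png

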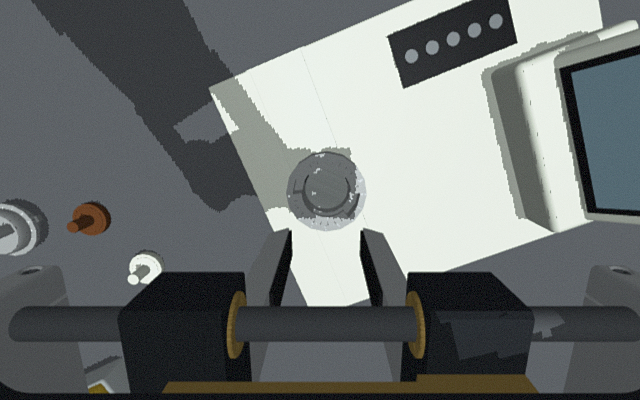

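The wrist view shows the port at (327,190), with a notch at about 45° and its opposite. I'll refine the centre and notch angle from the depth.

```bash
python3 - <<'E'
from h import *
w=np.load('w1.npz');o=dict(ee_pos=w['p'],eef_rot=w['r']);d=w['d']
P=world('wrist',d,cams.camera_info('wrist'),o)
q=P[(np.hypot(P[...,0]-.518,P[...,1]-.168)<.06)&(P[...,2]>.02)&(P[...,2]<.1)]
from scipy.optimize import least_squares
# model: height at (x,y): rim .09 for r in(24,39) outside notch slot(|v|<9,|u|<32.5)
z=q[:,2]
def cost(p):
    u=q[:,0]-p[0];v=q[:,1]-p[1];r=np.hypot(u,v);c,s=np.cos(p[2]),np.sin(p[2])
    a=u*c+v*s;b=-u*s+v*c
    rim=(r<.039)&(r>.024)&~((abs(b)<.009)&(abs(a)<.0325))
    return (rim!=((z>.085)&(z<.096))).sum()
from scipy.optimize import differential_evolution
r=differential_evolution(cost,[(.51,.526),(.16,.176),(0,np.pi)],seed=1,popsize=30,maxiter=80,polish=False)
print(r.x,np.degrees(r.x[2]),r.fun,len(q))
for a in np.arange(0,180,5): print(a,int(cost([r.x[0],r.x[1],np.radians(a)])),end=' ')
for n in('side','top'):
    b=np.load(n+'0.npz');Q=world(n,b['d'],cams.camera_info(n));q=Q[(np.hypot(Q[...,0]-.518,Q[...,1]-.168)<.06)&(Q[...,2]>.02)&(Q[...,2]<.1)];z=q[:,2]
    r=differential_evolution(cost,[(.51,.526),(.16,.176),(0,np.pi)],seed=1,popsize=30,maxiter=80,polish=False);print('\n',n,r.x,np.degrees(r.x[2]),r.fun,len(q))
go(.5613,-.0925,.12)
E
```

```text
[0.51902015 0.16775892 0.89701539] 51.39519605414647 485.0 10273
0 1080 5 1069 10 1032 15 956 20 881 25 809 30 726 35 641 40 557 45 511 50 489 55 507 60 567 65 653 70 746 75 815 80 900 85 993 90 1070 95 1109 100 1121 105 1120 110 1123 115 1118 120 1109 125 1097 130 1095 135 1090 140 1082 145 1081 150 1075 155 1078 160 1080 165 1071 170 1072 175 1077 
 side [0.51838662 0.16538086 1.00086436] 57.34530374864224 256.0 3008

 top [0.51787112 0.16836156 0.91883402] 52.645311286061485 64.0 1403
slide [-0.1192 -0.2354  0.1196] spin 0.0 gp [0.5172 0.1676 0.2397] yaw 162.76 tilt [-0.0002  0.0002] q6 -1.02
```

jog_arm([
  {"gripper": 0.04,"slide": [-0.02,-0.04,0.01],"spin": 0},
  {"gripper": 0.04,"slide": [-0.04,-0.08,0.02],"spin": 0},
  {"gripper": 0.04,"slide": [-0.06,-0.12,0.03],"spin": 0},
  {"gripper": 0.04,"slide": [-0.08,-0.16,0.04],"spin": 0},
  {"gripper": 0.04,"slide": [-0.1,-0.2,0.05],"spin": 0},
  {"gripper": 0.04,"slide": [-0.119,-0.235,0.06],"spin": 0},
  {"gripper": 0.04,"slide": [-0.119,-0.235,0.06],"spin": 0},
  {"gripper": 0.04,"slide": [-0.119,-0.235,0.06],"spin": 0},
])

```text
time_s: 3.15
ee_pos: [0.5616, -0.0924, 0.3596]
eef_rot: [3.141, -0.0, 2.84]
force: [-0.8, 0.3, 0.1]
grip_width: 0.0401
grip_force: 0.0
```

```bash
python3 - <<'E'
from h import *
o=telemetry.get_obs();go(.5613,-.0925,.041)
im,d=cams.camera('wrist');save('w2.png',im);np.savez('w2',im=im,d=d,p=o['ee_pos'],r=o['eef_rot'])
P=world('wrist',d,cams.camera_info('wrist'),o)
def box(name,c,r,zr):
    m=(d>0)&(np.hypot(P[...,0]-c[0],P[...,1]-c[1])<r)&(P[...,2]>zr[0])&(P[...,2]<zr[1])
    q=P[m];
    if len(q)<5: print(name,len(q));return
    c,R=cv2.minEnclosingCircle((q[:,:2]*1000).astype(np.float32))
    print(name,m.sum(),np.round(q.mean(0),4),np.round(c,1),round(R,1),cv2.minAreaRect((q[:,:2]*1000).astype(np.float32)))
box('stem top',(.5613,-.0925),.03,(.038,.046))
box('disc top',(.5613,-.0925),.03,(.011,.017))
box('bar top',(.461,-.223),.04,(.059,.067))
box('flange',(.461,-.223),.04,(.02,.027))
E
```

```text
slide [ 1.000e-04 -3.000e-04  1.386e-01] spin 0.0 gp [ 0.5615 -0.0923  0.1796] yaw 162.71 tilt [-0.0003  0.0003] q6 -1.5
stem top 165 [ 0.5616 -0.0916  0.042 ] [561.6 -91.9] 7.0 ((561.6797485351562, -91.5580062866211), (13.302062034606934, 13.200581550598145), 88.85435485839844)
disc top 1019 [ 0.5606 -0.0913  0.0144] [562.  -91.9] 21.0 ((561.8846435546875, -91.56582641601562), (40.280155181884766, 41.488868713378906), 72.34186553955078)
bar top 818 [ 0.4618 -0.2207  0.0629] [ 462.2 -221.6] 23.1 ((461.6029052734375, -221.72938537597656), (12.38222885131836, 46.07067108154297), 5.0102105140686035)
flange 1013 [ 0.4632 -0.2087  0.024 ] [ 461.7 -222. ] 33.8 ((461.9005126953125, -220.5848388671875), (64.63499450683594, 66.02684020996094), 77.44338989257812)
```

View pics/w2.png

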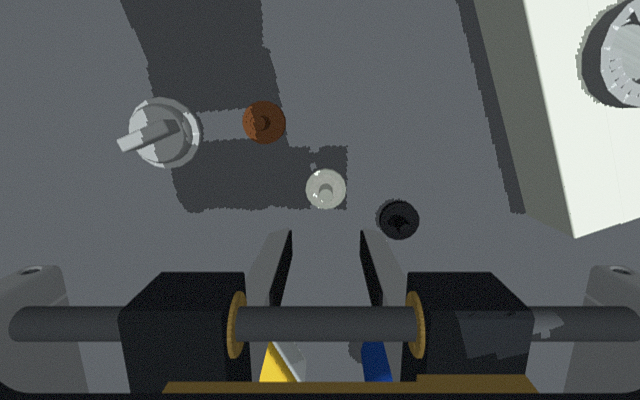

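The wrist view shows the white filter at (326,188), centred between the fingers, with black at (398,219) and brown at (264,121). I'll go down and grip the stem.

jog_arm([
  {"gripper": 0.04,"slide": [0,0,0.045],"spin": 0},
  {"gripper": 0.04,"slide": [0,0,0.09],"spin": 0},
  {"gripper": 0.04,"slide": [0,0,0.12],"spin": 0},
  {"gripper": 0.04,"slide": [0,0,0.138],"spin": 0},
  {"gripper": 0.04,"slide": [0,0,0.138],"spin": 0},
  {"gripper": 0.0,"slide": [0,0,0.138],"spin": 0},
  {"gripper": 0.0,"slide": [0,0,0.138],"spin": 0},
  {"gripper": 0.0,"slide": [0,0,0.138],"spin": 0},
], squeeze=15)

```text
time_s: 4.0
ee_pos: [0.5619, -0.0929, 0.223]
eef_rot: [3.141, 0.002, 2.84]
force: [0.9, -0.3, 0.3]
grip_width: 0.0194
grip_force: 0.0
```

jog_arm([
  {"gripper": 0.0,"slide": [0,0,0],"spin": 0},
  {"gripper": 0.0,"slide": [0,0,0],"spin": 0},
  {"gripper": 0.0,"slide": [0,0,-0.02],"spin": 0},
  {"gripper": 0.0,"slide": [0,0,-0.06],"spin": 0},
  {"gripper": 0.0,"slide": [0,0,-0.1],"spin": 0},
  {"gripper": 0.0,"slide": [0,0,-0.14],"spin": 0},
  {"gripper": 0.0,"slide": [0,0,-0.14],"spin": 0},
  {"gripper": 0.0,"slide": [0,0,-0.14],"spin": 0},
])

```text
time_s: 4.8
ee_pos: [0.5615, -0.0932, 0.3619]
eef_rot: [3.142, 0.001, 2.84]
force: [-0.2, 0.1, -0.6]
grip_width: 0.0133
grip_force: 15.0
```

```bash
python3 - <<'E'
from h import *
go(.5182,.1677,.181)
E
```

```text
slide [0.1191 0.2362 0.0008] spin 0.0 gp [ 0.5617 -0.0933  0.1819] yaw 162.7 tilt [ 0.001  -0.0003] q6 -1.5
```

jog_arm([
  {"gripper": 0.0,"slide": [0.02,0.04,0],"spin": 0},
  {"gripper": 0.0,"slide": [0.04,0.08,0],"spin": 0},
  {"gripper": 0.0,"slide": [0.06,0.12,0],"spin": 0},
  {"gripper": 0.0,"slide": [0.08,0.16,0],"spin": 0},
  {"gripper": 0.0,"slide": [0.1,0.2,0],"spin": 0},
  {"gripper": 0.0,"slide": [0.119,0.236,0],"spin": 0},
  {"gripper": 0.0,"slide": [0.119,0.236,0],"spin": 0},
  {"gripper": 0.0,"slide": [0.119,0.236,0],"spin": 0},
])

```text
time_s: 5.6
ee_pos: [0.518, 0.1679, 0.3601]
eef_rot: [-3.14, -0.002, 2.841]
force: [0.4, 0.3, -0.7]
grip_width: 0.0138
grip_force: 15.0
```

```bash
python3 - <<'E'
from h import *
o=telemetry.get_obs();go(.5182,.1677,.108)
im,d=cams.camera('wrist');save('w3.png',im)
P=world('wrist',d,cams.camera_info('wrist'),o)
q=P[(d>0)&(np.hypot(P[...,0]-.5182,P[...,1]-.1677)<.055)&(P[...,2]>.085)&(P[...,2]<.096)]
c,r=cv2.minEnclosingCircle((q[:,:2]*1000).astype(np.float32));print('port',c,r)
q=P[(d>0)&(np.hypot(P[...,0]-.5182,P[...,1]-.1677)<.03)&(P[...,2]>.125)&(P[...,2]<.157)]
if len(q): c,r=cv2.minEnclosingCircle((q[:,:2]*1000).astype(np.float32));print('disc',c,r,len(q),np.percentile(q[:,2],[5,50,95]))
E
```

```text
slide [-0.0008  0.0002  0.0721] spin 0.0 gp [0.5176 0.1678 0.1801] yaw 162.8 tilt [-0.0024 -0.0008] q6 -1.02
port (518.0678100585938, 168.34829711914062) 39.66108703613281
disc (517.281494140625, 169.21432495117188) 21.147672653198242 1552 [0.14610593 0.15189948 0.15327053]
```

View pics/w3.png

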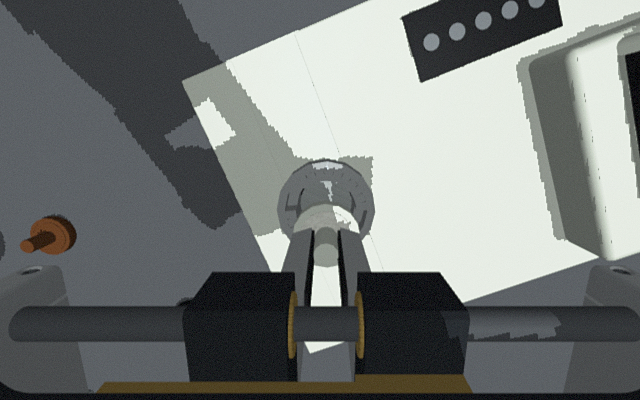

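The white filter, at (326,220) in the gripper, is centred within about 1 mm of the port. I'll insert it.

jog_arm([
  {"gripper": 0.0,"slide": [-0.001,-0.0006,0.025],"spin": 0},
  {"gripper": 0.0,"slide": [-0.001,-0.0006,0.045],"spin": 0},
  {"gripper": 0.0,"slide": [-0.001,-0.0006,0.055],"spin": 0},
  {"gripper": 0.0,"slide": [-0.001,-0.0006,0.063],"spin": 0},
  {"gripper": 0.0,"slide": [-0.001,-0.0006,0.068],"spin": 0},
  {"gripper": 0.0,"slide": [-0.001,-0.0006,0.071],"spin": 0},
  {"gripper": 0.0,"slide": [-0.001,-0.0006,0.071],"spin": 0},
  {"gripper": 0.0,"slide": [-0.001,-0.0006,0.071],"spin": 0},
])

```text
time_s: 6.45
ee_pos: [0.5191, 0.1667, 0.2911]
eef_rot: [3.141, 0.001, 2.84]
force: [-0.4, -1.1, -1.1]
grip_width: 0.0135
grip_force: 15.0
```

jog_arm([
  {"gripper": 0.0,"slide": [0,0,0.001],"spin": 0},
  {"gripper": 0.0,"slide": [0,0,0.002],"spin": 0},
  {"gripper": 0.0,"slide": [0,0,0.003],"spin": 0},
  {"gripper": 0.0,"slide": [0,0,0.003],"spin": 0},
  {"gripper": 0.0,"slide": [0,0,0.003],"spin": 0},
])

```text
time_s: 6.95
ee_pos: [0.519, 0.1667, 0.2877]
eef_rot: [-3.142, 0.0, 2.84]
force: [0.8, 1.1, 0.8]
grip_width: 0.0139
grip_force: 15.0
```

jog_arm([
  {"gripper": 0.0,"slide": [0,0,0.001],"spin": 0},
  {"gripper": 0.0,"slide": [0,0,0.001],"spin": 0},
  {"gripper": 0.0,"slide": [0,0,0.001],"spin": 0},
])

```text
time_s: 7.25
ee_pos: [0.519, 0.1667, 0.2868]
eef_rot: [3.141, 0.0, 2.84]
force: [-0.8, -0.2, 2.9]
grip_width: 0.0136
grip_force: 15.0
```

Contact with the seat (about 3 N). Release, back off slightly, then rise.

jog_arm([
  {"gripper": 0.019,"slide": [0,0,0],"spin": 0},
  {"gripper": 0.019,"slide": [0,0,0],"spin": 0},
  {"gripper": 0.019,"slide": [0,0,0],"spin": 0},
  {"gripper": 0.019,"slide": [0,0,-0.005],"spin": 0},
  {"gripper": 0.024,"slide": [0,0,-0.02],"spin": 0},
  {"gripper": 0.04,"slide": [0,0,-0.05],"spin": 0},
  {"gripper": 0.05,"slide": [0,0,-0.09],"spin": 0},
  {"gripper": 0.05,"slide": [0,0,-0.12],"spin": 0},
])

```text
time_s: 8.05
ee_pos: [0.5188, 0.1666, 0.4093]
eef_rot: [3.141, 0.001, 2.84]
force: [-0.3, 0.5, -0.4]
grip_width: 0.0448
grip_force: 0.0
```

```bash
python3 - <<'E'
from h import *
o=telemetry.get_obs();go(.4618,-.2217,.22,95)
im,d=cams.camera('wrist');save('w4.png',im)
P=world('wrist',d,cams.camera_info('wrist'),o)
for n,z in(('port',(.086,.096)),('stem',(.1,.115)),('disc',(.074,.084))):
    R=.05 if n=='port' else .02
    q=P[(d>0)&(np.hypot(P[...,0]-.5182,P[...,1]-.1677)<R)&(P[...,2]>z[0])&(P[...,2]<z[1])]
    if len(q): c,r=cv2.minEnclosingCircle((q[:,:2]*1000).astype(np.float32));print(n,len(q),c,r,np.percentile(q[:,2],[5,50,95]))
E
```

```text
slide [-0.0607 -0.3879  0.0091] spin 1.182 gp [0.5191 0.1667 0.2293] yaw 162.71 tilt [0.0016 0.0004] q6 -1.03
port 2943 (518.3240356445312, 168.31922912597656) 39.859832763671875 [0.08856036 0.09001029 0.09118518]
stem 198 (518.6691284179688, 167.8709716796875) 6.995286464691162 [0.10333345 0.10700692 0.10826141]
disc 1020 (518.197021484375, 167.71099853515625) 19.987831115722656 [0.07819807 0.07947867 0.08079839]
```

View pics/w4.png

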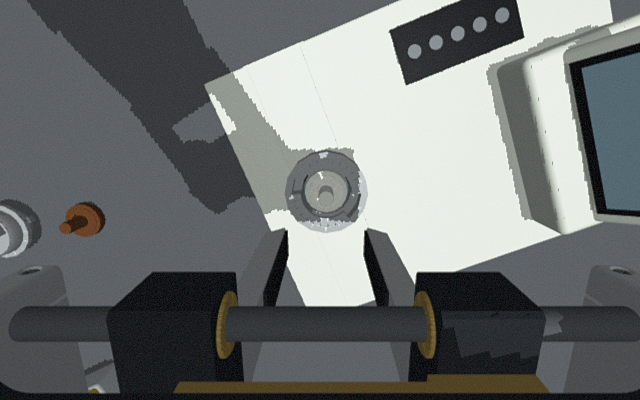

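The picture at (326,190) shows the filter seated and level, with its stem top at 107 mm and disc top at 79 mm as specified. Now to the cap.

jog_arm([
  {"gripper": 0.05,"slide": [-0.006,-0.039,0],"spin": 0.12},
  {"gripper": 0.05,"slide": [-0.012,-0.078,0],"spin": 0.24},
  {"gripper": 0.05,"slide": [-0.018,-0.117,0],"spin": 0.36},
  {"gripper": 0.05,"slide": [-0.024,-0.156,0],"spin": 0.48},
  {"gripper": 0.05,"slide": [-0.03,-0.195,0],"spin": 0.6},
  {"gripper": 0.05,"slide": [-0.036,-0.234,0],"spin": 0.72},
  {"gripper": 0.05,"slide": [-0.043,-0.273,0],"spin": 0.84},
  {"gripper": 0.05,"slide": [-0.049,-0.312,0],"spin": 0.96},
])

```text
time_s: 8.9
ee_pos: [0.4725, -0.1473, 0.4069]
eef_rot: [3.141, 0.0, 1.875]
force: [0.6, -0.3, -0.2]
grip_width: 0.0497
grip_force: 0.0
```

```bash
python3 - <<'E'
from h import *
go(.4618,-.2217,.15,95)
E
```

```text
slide [-0.0677 -0.0325  0.0769] spin 0.217 gp [ 0.4726 -0.1474  0.2269] yaw 107.42 tilt [ 0.0004 -0.0002] q6 -0.68
```

jog_arm([
  {"gripper": 0.05,"slide": [-0.03,-0.015,0.03],"spin": 0.1},
  {"gripper": 0.05,"slide": [-0.06,-0.03,0.06],"spin": 0.2},
  {"gripper": 0.05,"slide": [-0.068,-0.0325,0.077],"spin": 0.217},
  {"gripper": 0.05,"slide": [-0.068,-0.0325,0.077],"spin": 0.217},
  {"gripper": 0.05,"slide": [-0.068,-0.0325,0.077],"spin": 0.217},
  {"gripper": 0.05,"slide": [-0.068,-0.0325,0.077],"spin": 0.217},
])

```text
time_s: 9.5
ee_pos: [0.4631, -0.2198, 0.331]
eef_rot: [3.14, 0.001, 1.664]
force: [-0.5, 0.8, -0.3]
grip_width: 0.0504
grip_force: 0.0
```

```bash
python3 - <<'E'
from h import *
o=telemetry.get_obs();go(.4618,-.2217,.054,95)
im,d=cams.camera('wrist');save('w5.png',im)
P=world('wrist',d,cams.camera_info('wrist'),o)
q=P[(d>0)&(np.hypot(P[...,0]-.4618,P[...,1]+.2217)<.04)&(P[...,2]>.057)&(P[...,2]<.069)]
if len(q): print(len(q),cv2.minAreaRect((q[:,:2]*1000).astype(np.float32)),np.median(q[:,2]))
E
```

```text
slide [-0.0014 -0.0019  0.097 ] spin 0.006 gp [ 0.4634 -0.22    0.151 ] yaw 95.36 tilt [ 0.0017 -0.0009] q6 -0.61
799 ((462.0489501953125, -221.67269897460938), (11.311866760253906, 46.07823181152344), 5.068121433258057) 0.06294807388623591
```

jog_arm([
  {"gripper": 0.05,"slide": [-0.0015,-0.0019,0.04],"spin": 0.006},
  {"gripper": 0.05,"slide": [-0.0015,-0.0019,0.07],"spin": 0.006},
  {"gripper": 0.05,"slide": [-0.0015,-0.0019,0.09],"spin": 0.006},
  {"gripper": 0.05,"slide": [-0.0015,-0.0019,0.09],"spin": 0.006},
  {"gripper": 0.0,"slide": [-0.0015,-0.0019,0.09],"spin": 0.006},
  {"gripper": 0.0,"slide": [-0.0015,-0.0019,0.09],"spin": 0.006},
  {"gripper": 0.0,"slide": [-0.0015,-0.0019,0.09],"spin": 0.006},
  {"gripper": 0.0,"slide": [-0.0015,-0.0019,0.09],"spin": 0.006},
], squeeze=50)

```text
time_s: 10.35
ee_pos: [0.4611, -0.2222, 0.2405]
eef_rot: [3.14, 0.001, 1.657]
force: [-0.2, 0.1, 0.1]
grip_width: 0.0215
grip_force: 0.0
```

jog_arm([
  {"gripper": 0.0,"slide": [0,0,0],"spin": 0},
  {"gripper": 0.0,"slide": [0,0,0],"spin": 0},
  {"gripper": 0.0,"slide": [0,0,0],"spin": 0},
])

```text
time_s: 10.65
ee_pos: [0.4611, -0.2222, 0.24]
eef_rot: [3.141, 0.0, 1.657]
force: [-0.6, 0.6, 4.3]
grip_width: 0.0118
grip_force: 50.0
```

```bash
python3 - <<'E'
from h import *
for k in range(3): go(.4618,-.2217,.22,231,telemetry.get_obs())
E
```

```text
slide [ 0.0004  0.0007 -0.16  ] spin -2.375 gp [ 0.4612 -0.2222  0.06  ] yaw 94.93 tilt [ 0.0005 -0.0003] q6 -0.61
slide [ 0.0004  0.0007 -0.16  ] spin -2.375 gp [ 0.4612 -0.2222  0.06  ] yaw 94.93 tilt [ 0.0005 -0.0003] q6 -0.61
slide [ 0.0004  0.0007 -0.16  ] spin -2.375 gp [ 0.4612 -0.2222  0.06  ] yaw 94.93 tilt [ 0.0005 -0.0003] q6 -0.61
```

jog_arm([
  {"gripper": 0.0,"slide": [0,0,-0.02],"spin": 0},
  {"gripper": 0.0,"slide": [0,0,-0.06],"spin": 0},
  {"gripper": 0.0,"slide": [0,0,-0.1],"spin": 0},
  {"gripper": 0.0,"slide": [0,0,-0.14],"spin": -0.1},
  {"gripper": 0.0,"slide": [0,0,-0.16],"spin": -0.22},
  {"gripper": 0.0,"slide": [0,0,-0.16],"spin": -0.34},
  {"gripper": 0.0,"slide": [0,0,-0.16],"spin": -0.46},
  {"gripper": 0.0,"slide": [0,0,-0.16],"spin": -0.58},
])

```text
time_s: 11.45
ee_pos: [0.4609, -0.2221, 0.3995]
eef_rot: [-3.141, -0.0, 2.242]
force: [-0.3, 0.0, -0.8]
grip_width: 0.0118
grip_force: 50.0
```

```bash
python3 - <<'E'
from h import *
go(.5183,.1682,.22,231)
E
```

```text
slide [ 0.2699  0.2876 -0.0005] spin -1.79 gp [ 0.4609 -0.2221  0.2195] yaw 128.44 tilt [-0.0004  0.0002] q6 -1.19
```

jog_arm([
  {"gripper": 0.0,"slide": [0.02,0.021,0],"spin": -0.12},
  {"gripper": 0.0,"slide": [0.04,0.043,0],"spin": -0.24},
  {"gripper": 0.0,"slide": [0.06,0.064,0],"spin": -0.36},
  {"gripper": 0.0,"slide": [0.08,0.085,0],"spin": -0.48},
  {"gripper": 0.0,"slide": [0.1,0.107,0],"spin": -0.6},
  {"gripper": 0.0,"slide": [0.12,0.128,0],"spin": -0.72},
  {"gripper": 0.0,"slide": [0.14,0.149,0],"spin": -0.84},
  {"gripper": 0.0,"slide": [0.16,0.17,0],"spin": -0.96},
])

```text
time_s: 12.25
ee_pos: [0.4958, 0.0099, 0.3994]
eef_rot: [3.142, -0.001, -3.081]
force: [0.3, -1.1, -1.0]
grip_width: 0.0113
grip_force: 50.0
```

```bash
python3 - <<'E'
from h import *
go(.5183,.1682,.22,231)
E
```

```text
slide [-0.0321  0.1566 -0.0006] spin -0.83 gp [0.4957 0.0099 0.2194] yaw -176.55 tilt [-0.0005  0.    ] q6 -1.68
```

jog_arm([
  {"gripper": 0.0,"slide": [-0.005,0.026,0],"spin": -0.13},
  {"gripper": 0.0,"slide": [-0.01,0.052,0],"spin": -0.26},
  {"gripper": 0.0,"slide": [-0.016,0.078,0],"spin": -0.39},
  {"gripper": 0.0,"slide": [-0.021,0.104,0],"spin": -0.52},
  {"gripper": 0.0,"slide": [-0.027,0.13,0],"spin": -0.65},
  {"gripper": 0.0,"slide": [-0.032,0.156,0],"spin": -0.78},
  {"gripper": 0.0,"slide": [-0.032,0.156,0],"spin": -0.83},
  {"gripper": 0.0,"slide": [-0.032,0.156,0],"spin": -0.83},
])

```text
time_s: 13.05
ee_pos: [0.5191, 0.1668, 0.3991]
eef_rot: [3.141, -0.001, -2.255]
force: [0.4, -0.3, -1.2]
grip_width: 0.0116
grip_force: 50.0
```

```bash
python3 - <<'E'
from h import *
o=telemetry.get_obs();go(.5183,.1682,.155,231)
im,d=cams.camera('wrist');save('w6.png',im)
P=world('wrist',d,cams.camera_info('wrist'),o)
# port seen from this side + notch angle
q=P[(d>0)&(np.hypot(P[...,0]-.5182,P[...,1]-.168)<.055)&(P[...,2]>.085)&(P[...,2]<.096)]
c,r=cv2.minEnclosingCircle((q[:,:2]*1000).astype(np.float32));print('port',c,r,len(q))
A=np.degrees(np.arctan2(P[...,1]-.1682,P[...,0]-.5183));rr=np.hypot(P[...,1]-.1682,P[...,0]-.5183)
k=(rr>.0265)&(rr<.031)&(d>0)&(P[...,2]>.065)&(P[...,2]<.079)
h,_=np.histogram(A[k],np.arange(-180,181,4));print([(int(a),int(n)) for a,n in zip(np.arange(-178,180,4),h) if n])
# cap flange & dome
q=P[(d>0)&(np.hypot(P[...,0]-.518,P[...,1]-.168)<.045)&(P[...,2]>.178)&(P[...,2]<.187)]
if len(q): c,r=cv2.minEnclosingCircle((q[:,:2]*1000).astype(np.float32));print('flange',c,r,len(q),np.median(q[:,2]))
E
```

```text
slide [-0.0008  0.0014  0.0641] spin -0.003 gp [0.5189 0.1667 0.2191] yaw -129.18 tilt [-0.001  -0.0003] q6 -2.21
port (518.0128784179688, 167.61749267578125) 39.34749984741211 1499
[(-158, 3), (-154, 10), (-150, 9), (-146, 8), (-142, 8), (-138, 8), (-134, 10), (-130, 10), (-126, 10), (-122, 9), (-118, 9), (-114, 8), (-110, 9), (-106, 7)]
flange (519.5245361328125, 168.110107421875) 33.52598571777344 1884 0.18304907096386455
```

View pics/w6.png

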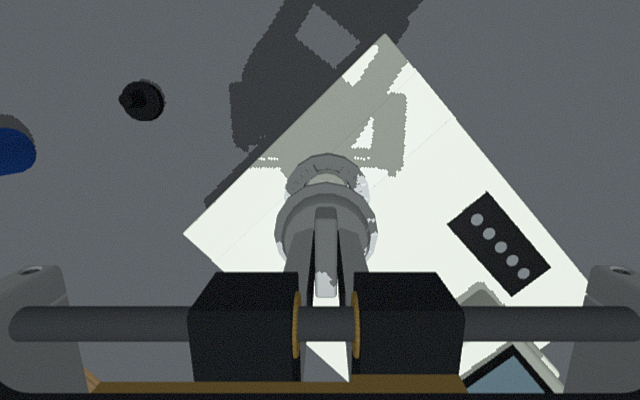

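The grip on the cap is good, with the cap at (326,220) and the port notch visible beyond it at (326,178). I'll pin down the notch edges from the rim's top face.

```bash
python3 - <<'E'
from h import *
I=cams.camera_info('wrist')
w=np.load('w1.npz');L=[('w1',w['d'],dict(ee_pos=w['p'],eef_rot=w['r']),(.5183,.1680))]
o=telemetry.get_obs();im,d=cams.camera('wrist');L.append(('now',d,o,(.5182,.1678)))
for n,d,o,c in L:
    P=world('wrist',d,I,o)
    u=P[...,0]-c[0];v=P[...,1]-c[1];A=np.degrees(np.arctan2(v,u));r=np.hypot(u,v)
    k=(r>.0255)&(r<.0315)&(d>0)&(P[...,2]<.1)
    for a in range(-180,180,3):
        s=k&(A>=a)&(A<a+3)
        if s.sum()>1: print(a,f'{(P[s][:,2]>.0855).mean():.1f}',end=' | ')
    print()
E
```

```text
-180 0.8 | -177 1.0 | -174 1.0 | -171 1.0 | -168 1.0 | -165 1.0 | -162 1.0 | -159 1.0 | -156 1.0 | -150 0.0 | -147 0.0 | -144 0.0 | -141 0.0 | -138 0.0 | -135 0.0 | -132 0.0 | -129 0.0 | -126 0.0 | -123 0.0 | -120 0.0 | -117 0.0 | -114 0.0 | -111 0.0 | -108 0.2 | -105 0.7 | -102 1.0 | -99 1.0 | -96 1.0 | -93 1.0 | -90 1.0 | -87 1.0 | -84 1.0 | -81 1.0 | -78 1.0 | -75 1.0 | -72 1.0 | -69 1.0 | -66 1.0 | -63 1.0 | -60 0.9 | -57 1.0 | -54 1.0 | -51 0.8 | -48 0.7 | -45 0.8 | -42 0.6 | -39 0.7 | -36 0.7 | -33 0.7 | -30 0.6 | -27 0.7 | -24 0.8 | -21 0.7 | -18 0.7 | -15 0.8 | -12 0.8 | -9 0.7 | -6 0.8 | -3 0.7 | 0 0.7 | 3 0.7 | 6 0.8 | 9 0.8 | 12 0.8 | 15 0.8 | 18 0.7 | 21 0.6 | 24 0.0 | 27 0.0 | 30 0.0 | 33 0.0 | 36 0.0 | 39 0.0 | 42 0.0 | 45 0.0 | 48 0.0 | 51 0.0 | 54 0.0 | 57 0.0 | 60 0.0 | 63 0.0 | 72 1.0 | 75 1.0 | 78 1.0 | 81 1.0 | 84 1.0 | 87 1.0 | 90 1.0 | 93 1.0 | 96 1.0 | 99 1.0 | 102 1.0 | 105 1.0 | 108 1.0 | 111 1.0 | 114 1.0 | 117 1.0 | 120 1.0 | 123 1.0 | 126 1.0 | 129 1.0 | 132 1.0 | 135 0.9 | 138 1.0 | 141 1.0 | 144 1.0 | 147 1.0 | 150 0.9 | 153 1.0 | 156 1.0 | 159 1.0 | 162 1.0 | 165 1.0 | 168 1.0 | 171 1.0 | 174 1.0 | 177 1.0 | 
-180 1.0 | -177 1.0 | -174 1.0 | -171 1.0 | -168 1.0 | -165 1.0 | -162 1.0 | -159 0.6 | -156 0.5 | -153 0.0 | -150 0.0 | -147 0.0 | -144 0.0 | -141 0.0 | -138 0.0 | -135 0.0 | -132 0.0 | -129 0.0 | -126 0.0 | -123 0.0 | -120 0.0 | -117 0.0 | -114 0.0 | -111 0.0 | -108 0.5 | -105 1.0 | -102 1.0 | -99 1.0 | -96 1.0 | -93 1.0 | -90 1.0 | -87 1.0 | -84 1.0 | -81 1.0 | -78 1.0 | -75 1.0 | -72 1.0 | -69 1.0 | -66 1.0 | -63 1.0 | -60 1.0 | -57 1.0 | -54 1.0 | -51 1.0 | 144 1.0 | 147 1.0 | 150 1.0 | 153 1.0 | 156 1.0 | 159 1.0 | 162 1.0 | 165 1.0 | 168 1.0 | 171 1.0 | 174 1.0 | 177 1.0 |
```

jog_arm([
  {"gripper": 0.0,"slide": [0.001,0.001,0.02],"spin": 0.04},
  {"gripper": 0.0,"slide": [0.001,0.001,0.04],"spin": 0.04},
  {"gripper": 0.0,"slide": [0.001,0.001,0.055],"spin": 0.04},
  {"gripper": 0.0,"slide": [0.001,0.001,0.062],"spin": 0.04},
  {"gripper": 0.0,"slide": [0.001,0.001,0.067],"spin": 0.04},
  {"gripper": 0.0,"slide": [0.001,0.001,0.072],"spin": 0.04},
  {"gripper": 0.0,"slide": [0.001,0.001,0.076],"spin": 0.04},
  {"gripper": 0.0,"slide": [0.001,0.001,0.076],"spin": 0.04},
])

```text
time_s: 13.95
ee_pos: [0.5177, 0.1661, 0.3234]
eef_rot: [3.141, -0.0, -2.297]
force: [-0.0, -0.4, -0.1]
grip_width: 0.0118
grip_force: 50.0
```

jog_arm([
  {"gripper": 0.0,"slide": [0,0,0.002],"spin": 0},
  {"gripper": 0.0,"slide": [0,0,0.004],"spin": 0},
  {"gripper": 0.0,"slide": [0,0,0.006],"spin": 0},
  {"gripper": 0.0,"slide": [0,0,0.007],"spin": 0},
  {"gripper": 0.0,"slide": [0,0,0.008],"spin": 0},
  {"gripper": 0.0,"slide": [0,0,0.008],"spin": 0},
])

```text
time_s: 14.55
ee_pos: [0.5178, 0.1661, 0.3159]
eef_rot: [-3.141, 0.0, -2.296]
force: [-0.8, 1.2, 3.1]
grip_width: 0.0117
grip_force: 50.0
```

jog_arm([
  {"gripper": 0.0,"slide": [0,0,0.001],"spin": 0},
  {"gripper": 0.0,"slide": [0,0,0.002],"spin": 0},
  {"gripper": 0.0,"slide": [0,0,0.003],"spin": 0},
  {"gripper": 0.0,"slide": [0,0,0.004],"spin": 0},
  {"gripper": 0.0,"slide": [0,0,0.004],"spin": 0},
  {"gripper": 0.0,"slide": [0,0,0.004],"spin": 0},
])

```text
time_s: 15.15
ee_pos: [0.5178, 0.1661, 0.312]
eef_rot: [-3.141, 0.001, -2.296]
force: [-1.1, 0.1, 7.0]
grip_width: 0.0118
grip_force: 50.0
```

```bash
python3 - <<'E'
from h import *
F=[telemetry.get_obs()['force'][2] for _ in range(5)];print(F);go(.518,.168,.130)
E
```

```text
[np.float64(7.024846681935592), np.float64(7.024846681935592), np.float64(7.024846681935592), np.float64(7.024846681935592), np.float64(7.024846681935592)]
slide [-0.0014  0.0012  0.002 ] spin 0.0 gp [0.5179 0.1662 0.132 ] yaw -131.57 tilt [0.0007 0.0002] q6 -2.17
```

jog_arm([
  {"gripper": 0.0,"slide": [0,0,0],"spin": 0.08},
  {"gripper": 0.0,"slide": [0,0,0],"spin": 0.16},
  {"gripper": 0.0,"slide": [0,0,0],"spin": 0.24},
  {"gripper": 0.0,"slide": [0,0,0],"spin": 0.32},
  {"gripper": 0.0,"slide": [0,0,0],"spin": 0.4},
  {"gripper": 0.0,"slide": [0,0,0],"spin": 0.48},
  {"gripper": 0.0,"slide": [0,0,0],"spin": 0.56},
  {"gripper": 0.0,"slide": [0,0,0],"spin": 0.56},
])

```text
time_s: 15.95
ee_pos: [0.5179, 0.1662, 0.3121]
eef_rot: [-3.142, 0.001, -2.859]
force: [-0.3, 0.6, 6.0]
grip_width: 0.0112
grip_force: 50.0
```

```bash
python3 - <<'E'
from h import *
o=telemetry.get_obs();print(o['force'],o['moment'],o['grip_width'],o['qpos']);go(.518,.168,.130,138.5)
E
```

```text
[-0.33603703  0.62215003  6.02309444] [ 0.07377906 -0.01020093 -0.07581479] 0.011211312214168136 [ 2.43103162e-01  3.80301811e-01  1.64066107e+00  7.94967158e-06
  1.11934978e+00 -1.61006155e+00]
slide [-0.0004  0.0018  0.0021] spin 1.007 gp [0.5181 0.1662 0.1321] yaw -163.82 tilt [0.0012 0.0003] q6 -1.61
```

jog_arm([
  {"gripper": 0.0,"slide": [0,0,0],"spin": 0.11},
  {"gripper": 0.0,"slide": [0,0,0],"spin": 0.22},
  {"gripper": 0.0,"slide": [0,0,0],"spin": 0.33},
  {"gripper": 0.0,"slide": [0,0,0],"spin": 0.44},
  {"gripper": 0.0,"slide": [0,0,0],"spin": 0.55},
  {"gripper": 0.0,"slide": [0,0,0],"spin": 0.66},
  {"gripper": 0.0,"slide": [0,0,0],"spin": 0.76},
  {"gripper": 0.0,"slide": [0,0,0],"spin": 0.85},
])

```text
time_s: 16.75
ee_pos: [0.5179, 0.1661, 0.3122]
eef_rot: [3.141, 0.001, 2.573]
force: [-0.5, 0.8, 6.8]
grip_width: 0.0113
grip_force: 50.0
```

jog_arm([
  {"gripper": 0.0,"slide": [0,0,0],"spin": 0.04},
  {"gripper": 0.0,"slide": [0,0,0],"spin": 0.08},
  {"gripper": 0.0,"slide": [0,0,0],"spin": 0.12},
  {"gripper": 0.0,"slide": [0,0,0],"spin": 0.12},
])

```text
time_s: 17.15
ee_pos: [0.5179, 0.1661, 0.3121]
eef_rot: [3.14, 0.001, 2.455]
force: [0.4, -0.2, 7.1]
grip_width: 0.0117
grip_force: 50.0
```

```bash
python3 - <<'E'
from h import *
o=telemetry.get_obs();print(o['force'],o['moment'],o['grip_width']);go(.518,.168,.130,138.5)
E
```

```text
[ 0.40664229 -0.23478158  7.12475362] [-0.00182211  0.02380926  0.06577768] 0.011663265944474428
slide [0.0013 0.0013 0.0021] spin 0.038 gp [0.5182 0.1662 0.1321] yaw 140.69 tilt [0.0014 0.0003] q6 -0.64
```

jog_arm([
  {"gripper": 0.0,"slide": [0,0,0],"spin": 0.02},
  {"gripper": 0.0,"slide": [0,0,0],"spin": 0.04},
  {"gripper": 0.0,"slide": [0,0,0],"spin": 0.06},
  {"gripper": 0.0,"slide": [0,0,0],"spin": 0.06},
])

```text
time_s: 17.55
ee_pos: [0.518, 0.1662, 0.3122]
eef_rot: [3.14, 0.001, 2.396]
force: [1.4, 1.4, 6.5]
grip_width: 0.0114
grip_force: 50.0
```

```bash
python3 - <<'E'
from h import *
o=telemetry.get_obs();print(o['force'],o['moment'],o['grip_width']);go(.518,.168,.130,138.5)
E
```

```text
[1.36721079 1.42644151 6.48841993] [ 0.24811171 -0.28917066  0.16378144] 0.011428056706459177
slide [0.0014 0.0009 0.0022] spin -0.021 gp [0.5184 0.1663 0.1322] yaw 137.3 tilt [0.0021 0.0006] q6 -0.58
```

jog_arm([
  {"gripper": 0.0,"slide": [0,0,0],"spin": 0.02},
  {"gripper": 0.0,"slide": [0,0,0],"spin": 0.04},
  {"gripper": 0.0,"slide": [0,0,0],"spin": 0.04},
])

```text
time_s: 17.85
ee_pos: [0.5181, 0.1663, 0.3122]
eef_rot: [3.139, 0.001, 2.356]
force: [4.4, 2.6, 6.0]
grip_width: 0.0117
grip_force: 50.1
```

```bash
python3 - <<'E'
from h import *
o=telemetry.get_obs();print(o['force'],o['moment'],o['grip_width']);go(.518,.168,.130,138.5)
E
```

```text
[4.36245806 2.60777005 5.98726817] [ 0.51720511 -0.94639317  0.45190361] 0.01174349280975703
slide [0.0015 0.0007 0.0022] spin -0.061 gp [0.5186 0.1665 0.1322] yaw 135.0 tilt [0.0027 0.0008] q6 -0.54
```

The stop is reached: the moment is rising. Now press home.

jog_arm([
  {"gripper": 0.0,"slide": [0,0,0.0007],"spin": 0},
  {"gripper": 0.0,"slide": [0,0,0.0015],"spin": 0},
  {"gripper": 0.0,"slide": [0,0,0.002],"spin": 0},
  {"gripper": 0.0,"slide": [0,0,0.002],"spin": 0},
  {"gripper": 0.0,"slide": [0,0,0.002],"spin": 0},
])

```text
time_s: 18.35
ee_pos: [0.5181, 0.1664, 0.3114]
eef_rot: [3.138, 0.002, 2.357]
force: [0.4, 1.1, 16.8]
grip_width: 0.0117
grip_force: 50.1
```

```bash
python3 - <<'E'
from h import *
o=telemetry.get_obs();print(o['force'],o['moment'],o['grip_width']);go(.518,.168,.130)
E
```

```text
[ 0.43709699  1.05912832 16.77845749] [0.33266801 0.03746494 0.45435819] 0.01173627850534849
slide [0.0016 0.0005 0.0014] spin 0.0 gp [0.5188 0.1665 0.1314] yaw 135.05 tilt [0.0036 0.001 ] q6 -0.54
```

jog_arm([
  {"gripper": 0.0,"slide": [0,0,0.0005],"spin": 0},
  {"gripper": 0.0,"slide": [0,0,0.0008],"spin": 0},
  {"gripper": 0.0,"slide": [0,0,0.0008],"spin": 0},
])

```text
time_s: 18.65
ee_pos: [0.5182, 0.1664, 0.311]
eef_rot: [3.138, 0.002, 2.357]
force: [-1.1, 1.3, 21.4]
grip_width: 0.0111
grip_force: 50.1
```

```bash
python3 - <<'E'
from h import *
o=telemetry.get_obs();print(o['force'],o['moment'],o['grip_width']);go(.518,.168,.130)
im,d=cams.camera('wrist');P=world('wrist',d,cams.camera_info('wrist'),o)
im2,d2=cams.camera('side');P2=world('side',d2,cams.camera_info('side'))
out=np.zeros((400,800,3),np.uint8);out[:,:400]=cv2.resize(im[100:300,226:426],(400,400),interpolation=2);out[:,400:]=cv2.resize(im2[220:360,235:375],(400,400),interpolation=2);save('fin.png',out)
for n,D,Q in(('wrist',d,P),('side',d2,P2)):
    q=Q[(D>0)&(np.hypot(Q[...,0]-.5183,Q[...,1]-.168)<.045)]
    rr=np.hypot(q[:,0]-.5183,q[:,1]-.168)
    f=q[(rr>.029)&(rr<.032)&(q[:,2]>.085)&(q[:,2]<.105)];g=q[(rr>.035)&(rr<.038)&(q[:,2]>.08)&(q[:,2]<.1)]
    for nm,a in(('flange',f),('rim',g)):
        if len(a)>5:
            c=np.linalg.lstsq(np.c_[a[:,0]-.5183,a[:,1]-.168,np.ones(len(a))],a[:,2],rcond=None)[0];print(n,nm,len(a),np.round(np.median(a[:,2]),4),np.round(c,4))
E
```

```text
[-1.12395113  1.34718883 21.44070997] [0.21548733 0.37581736 0.39865183] 0.01114024175020457
slide [0.0016 0.0004 0.001 ] spin 0.0 gp [0.5189 0.1666 0.131 ] yaw 135.05 tilt [0.004  0.0011] q6 -0.54
wrist flange 972 0.095 [ 0.0289 -0.0226  0.0952]
wrist rim 1103 0.0901 [ 0.     -0.0017  0.0902]
side flange 156 0.0946 [ 0.0252 -0.0795  0.0955]
side rim 174 0.0904 [ 0.0038 -0.0623  0.0904]
```

View pics/fin.png

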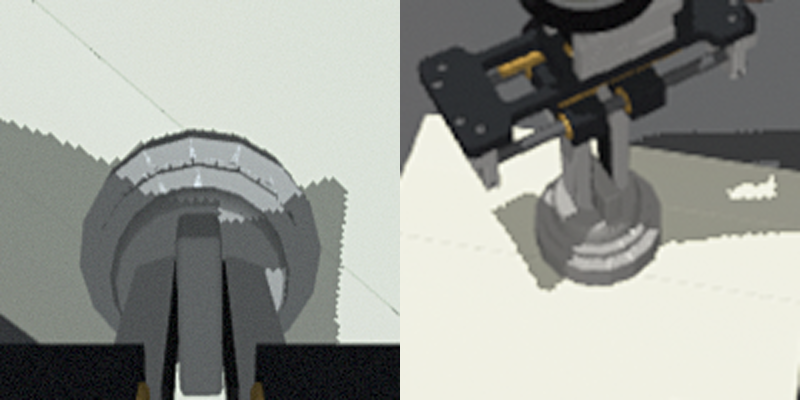

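The crops show the cap seated on the collar, with the flange around (195,160) on the left and the dome covered by the fingers on the right. The flange fit hints at a small tilt, so I'll check height by angle.

```bash
python3 - <<'E'
from h import *
o=telemetry.get_obs()
im,d=cams.camera('wrist');P=world('wrist',d,cams.camera_info('wrist'),o)
u=P[...,0]-.5183;v=P[...,1]-.168;r=np.hypot(u,v);A=np.degrees(np.arctan2(v,u))
for lo,hi in((.0285,.030),(.030,.0315),(.0345,.0385)):
    print(lo)
    for a in range(-180,180,15):
        s=(d>0)&(r>lo)&(r<hi)&(A>=a)&(A<a+15)&(P[...,2]>.085)&(P[...,2]<.105)
        if s.sum()>4: print(a+7,s.sum(),round(float(np.median(P[s][:,2]))*1000,1),end=' | ')
    print()
# circle of flange top
q=P[(d>0)&(r<.045)&(P[...,2]>.0928)&(P[...,2]<.0975)];print(cv2.minEnclosingCircle((q[:,:2]*1000).astype(np.float32)))
b=P[(d>0)&(r<.035)&(P[...,2]>.129)&(P[...,2]<.139)];print('bar',cv2.minAreaRect((b[:,:2]*1000).astype(np.float32)),np.linalg.lstsq(np.c_[b[:,0]-.5183,b[:,1]-.168,np.ones(len(b))],b[:,2],rcond=None)[0])
E
```

```text
0.0285
-173 30 95.3 | -158 27 95.0 | -143 26 95.3 | -128 19 95.2 | 37 15 95.2 | 52 24 95.1 | 67 27 95.0 | 82 29 95.0 | 97 30 95.2 | 112 27 94.9 | 127 34 95.1 | 142 30 95.3 | 157 29 95.2 | 172 30 94.8 | 
0.03
-173 30 95.1 | -158 28 95.0 | -143 29 95.2 | -128 29 95.4 | -113 24 95.2 | 22 11 95.4 | 37 24 95.0 | 52 30 95.3 | 67 31 95.0 | 82 30 95.1 | 97 32 95.1 | 112 32 95.2 | 127 34 95.1 | 142 42 94.7 | 157 36 95.0 | 172 37 94.7 | 
0.0345
-173 89 90.1 | -158 88 90.2 | -143 86 90.1 | -128 82 90.0 | -113 70 90.2 | -98 45 90.3 | 7 35 90.2 | 22 56 90.1 | 37 75 90.2 | 52 86 89.8 | 67 89 90.1 | 82 88 90.1 | 97 94 90.0 | 112 94 90.2 | 127 98 90.0 | 142 91 90.1 | 157 95 90.1 | 172 91 90.0 | 
((519.7891235351562, 167.17832946777344), 33.726402282714844)
bar ((519.2523803710938, 167.523681640625), (38.86117935180664, 38.564598083496094), 0.7263101935386658) [ 0.00307108 -0.00869417  0.13394726]
```

The flange top is at 95.0–95.3 mm all round, 5 mm over the 90 mm rim, so it is flat and home. The cap is at its stop and still gripped with about 21 N of push. Handing in.

```bash
python3 -c "
from h import *
print(workorder.hand_in())"
```

```text
the job is handed in; nothing more can be done
None
```

The white filter stands on the spring seat, and the grey cap is pushed in and turned clockwise to its stop. The flange measures flat on the port's rim (95.0–95.3 mm where visible), the gripper still holds the cap and presses it home, and the job is handed in.

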